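# Load the microscope's filter carriers

## Robot

A 6-joint arm with a two-finger parallel gripper is mounted at the origin on the work surface. World frame = base frame: x ahead of the robot, y to its left, z up, the work surface at z = 0. Lengths are in m, angles in rad, forces in N, time in s.
With the tool pointing down it reaches from about 0.375 to 0.9 m from the base axis. Payload 3.1 kg.
Tool frame: the origin (TCP) lies between the finger pads; the fingertips stand manip.finger_overhang ahead of it and the grasp point (between the pads) lies 5 mm behind it (manip.finger_overhang is the distance from the TCP to the fingertips, in m); z points along the fingers, y is the line along which they close (so a half turn about z gives the same grasp; the last joint's range is limited). The gripper opens to 85 mm and grips with 20 to 120 N. Pads are 22 mm wide; open, the fingers measure 114 mm over their backs; the gripper's body (76 mm by 85 mm) begins 54 mm behind the grasp point. The pads swing forward as they close: fully open they stand 13 mm farther back than shut.
Start: joints at [1.119, 0.527, 1.433, -0, 1.181, -0.178], TCP at [0.168, 0.602, 0.245] pointing down, gripper open.
Joint ranges: [-3.08, 3.08], [-0.75, 2.2], [0.22, 2.44], [-1.43, 4.57], [0, 2.65], [-2.85, 2.85]. Speed limits (rad/s): [2.79, 2.79, 3.14, 3.14, 3.14, 3.14].

## Interface

Orientations are given as a unit quaternion [x, y, z, w].
In Python, from station import manip gives the robot as it stands.
- The arm moves only by the tool drive_tool, never from a script. Its argument "plan" is a list of rows, each a list of 7 numbers: the shift along the tool's x, y, z in m, then the turn, a rotation vector about the tool's x, y, z in degrees, then the opening, from -1 (shut) to 1 (fully open). In form: [[x, y, z, wx, wy, wz, gripper], ...]. A call has 1 to 10 rows; each row shifts and turns the commanded pose from where the row before left it, along the tool's axes as they then stand; what a row does not reach is not made up. A row lasts 1/10 s, in which the tool goes at most 50 mm and 8.59 degrees, less where a joint would pass 70% of its speed; a pose out of reach is approached as far as the arm can. A call is refused whole if a number of a shift passes 0.05 or a number of a turn 8.59, either way. A call with a gripper value outside its range is refused whole. The fingers move at their own pace and stop on an object; "newtons" is the grip in N (left out, the last holds). Time passes only in rows, so rows that do not move let the fingers close. It gives the time, the measured TCP pose, the force, the opening and the grip force at its end, in the units of the state.
- manip.sense(): the state, without advancing time (a new reading comes with each control period).
- manip.snapshot(name): name is "scene" or "top" or "wrist"; returns a dict with "image" (400x640x3 uint8, red, green, blue), "z_map" (400x640 float32, m along the optical axis (not along the pixel's ray), 0 where there is no reading), "fov_y" (degrees; the focal length in pixels is half the picture's height over the tangent of half this angle, whatever the lens; pixels are square), "cx", "cy" (the principal point, pixels), "extrinsics" (4x4, takes a point from camera to world coordinates); the wrist camera has in their place "mount" (4x4, takes a point from camera to tool coordinates, whose origin is the TCP and whose axes are the flange's). Camera axes: x right, y up, looking along -z (the intrinsics and any distortion apply to the point x, -y, -z); pixel columns grow to the right and rows downward; lengths in m; the calibration is good to about 2 mm. A picture is of the moment at which its call begins: read the wrist's pose just before it.
- manip.sign_off(): hands the job in; it is judged then, once.
The state is a dict: "t": time; "q": joint angles; "qd": joint speeds; "tau": joint torques, N m; "tcp_pos": TCP position; "tool_rot": TCP orientation; "force": force on the tool from outside, world axes, zero at the start; "ft_torque": the same for the moment, N m; "finger_gap": opening from 0.0 (shut) to 1.0 (fully open); "gripper_force": force on a finger pad.
Only numpy, scipy, OpenCV 4.12 (cv2) and the standard library are available. Lean on these libraries where they do the work, as an engineer would, in place of code of your own. Each camera call takes 0.05 s, during which the arm holds its last target. There are 200 camera calls.

## Task

Load the two filter carriers for the microscope: in the white one stack, from the bottom up, the frosted white diffuser, the blue filter and the black aperture stop; in the orange one put the green filter and then the yellow filter on top of it. Set every disc down flat between the pillars without letting it drop, let go, and leave the red filter, the oil bottle and the objective where they stand.

Things in the scene. Friction and masses are not known exactly. Their poses are not given: they have to be found in the camera images.
- diffuser: frosted white disc in an aluminium mount, 44 mm diameter, 12 mm thick, flat on both faces, about 45 g; origin at the centre of its underside, z up; its yaw means nothing
- blue_filter: blue glass disc in an aluminium mount, 44 mm diameter, 12 mm thick, flat on both faces, about 45 g; origin at the centre of its underside, z up; its yaw means nothing
- stop: aperture stop: black disc with a bright 10 mm spot in the middle (no open hole), in an aluminium mount, 44 mm diameter, 12 mm thick, flat on both faces, about 45 g; origin at the centre of its underside, z up; its yaw means nothing
- green_filter: green glass disc in an aluminium mount, 44 mm diameter, 12 mm thick, flat on both faces, about 45 g; origin at the centre of its underside, z up; its yaw means nothing
- yellow_filter: yellow glass disc in an aluminium mount, 44 mm diameter, 12 mm thick, flat on both faces, about 45 g; origin at the centre of its underside, z up; its yaw means nothing
- red_filter: spare, not to be used: red glass disc in an aluminium mount, 44 mm diameter, 12 mm thick, flat on both faces, about 45 g; origin at the centre of its underside, z up; its yaw means nothing
- oil_bottle: small amber bottle with black cap, 28 mm diameter, 52 mm high, loose; origin at the centre of its underside; leave it alone
- objective: microscope objective standing on the bench, steel and brass with a blue band, 30 mm diameter, 42 mm high, loose; origin at the centre of its underside; leave it alone
- white_carrier: filter carrier with a white round base and 4 steel pillars, fixed to the bench. Base 84 mm across, 12 mm high (the first disc lies on it). Pillars 6 mm thick, 37 mm above the base, tapered tips, 29.5 mm from the axis at 55, 125, 235, 305 deg from its x axis: 4.5 mm play round a disc. Finger room: gaps at +x and -x 42 mm wide, at +y and -y only 28 mm. Origin: centre of base underside, z up
- orange_carrier: filter carrier with an orange round base and 4 steel pillars, fixed to the bench. Base 84 mm across, 12 mm high (the first disc lies on it). Pillars 6 mm thick, 37 mm above the base, tapered tips, 29.5 mm from the axis at 55, 125, 235, 305 deg from its x axis: 4.5 mm play round a disc. Finger room: gaps at +x and -x 42 mm wide, at +y and -y only 28 mm. Origin: centre of base underside, z up
Things that resemble listed ones, but are neither listed nor needed, are in the scene too. What is shaped like the blue_filter but brown is not meant.

How it is judged:
At the end, for the whole second after the job is handed in: In the white carrier lie diffuser, blue filter, stop from the bottom up, in the orange carrier green filter then yellow filter; each disc within 8 mm of the carrier's axis, within 4 mm of its height in the stack, tilted less than 0.08 rad, at rest (horizontal distance between each of diffuser, blue_filter, stop and white_carrier below 0.008 m and z of diffuser in the frame of white_carrier between 0.008 and 0.016 m and angle between each of diffuser, blue_filter, stop, green_filter, yellow_filter's own z axis and vertical below 0.08 rad and linear speed of each of diffuser, blue_filter, stop, green_filter, yellow_filter below 0.02 m/s and z of blue_filter in the frame of white_carrier between 0.02 and 0.028 m and z of stop in the frame of white_carrier between 0.032 and 0.04 m and horizontal distance between each of green_filter, yellow_filter and orange_carrier below 0.008 m and z of green_filter in the frame of orange_carrier between 0.008 and 0.016 m and z of yellow_filter in the frame of orange_carrier between 0.02 and 0.028 m); the robot touches nothing.
It fails at once if the red filter, the oil bottle or the objective is moved by more than 15 mm (distance of any of red_filter, oil_bottle, objective from where it was at the start of the episode above 0.015 m).
It fails at once if a disc is dropped (falls free of the fingers from more than about 25 mm) ((linear speed of diffuser above 0.7 m/s and contact force between the fingers and diffuser below 0.05 N) or (linear speed of blue_filter above 0.7 m/s and contact force between the fingers and blue_filter below 0.05 N) or (linear speed of stop above 0.7 m/s and contact force between the fingers and stop below 0.05 N) or (linear speed of green_filter above 0.7 m/s and contact force between the fingers and green_filter below 0.05 N) or (linear speed of yellow_filter above 0.7 m/s and contact force between the fingers and yellow_filter below 0.05 N)).
It also fails if it takes over 96 s, if anything falls off the work surface, if the arm or the gripper's body presses on something with over 40 N, if the wrist force passes 120 N, or if a joint passes its speed limit or range.

## Working session

There is one attempt and no reset: what is moved stays moved. The work goes in short steps, Python scripts to look and compute and a tool call to move; the robot and the scene stay as the last step left them, time stands still between calls to the robot, and variables do not carry over. Pictures are saved under pics/ and viewed, at most 14 in all, crops included, and the job is handed in when it is done.

Besides the shell and the picture viewer there is one more tool, called after ">>>" by a JSON object that holds its "method" and its "body", one argument or row to a line. drive_tool: Moves the arm, as the interface text tells. Its arguments: {"type":"object","properties":{"plan":{"type":"array"},"newtons":{"type":"number"}},"required":["plan"]}

```bash
mkdir -p pics; ls; python3 - <<'E'
from station import manip
import cv2,numpy as np
s=manip.sense();print(s);print(manip.finger_overhang)
for n in("scene","top"):
    d=manip.snapshot(n);np.savez(f"pics/{n}.npz",**d)
    print(n,{k:v for k,v in d.items() if k not in("image","z_map")})
    cv2.imwrite(f"pics/{n}.png",d["image"][:,:,::-1])
E
```

```text
pics
{'t': 0.0, 'q': array([ 1.11947799e+00,  5.28484943e-01,  1.43391470e+00, -2.38412382e-05,
        1.18140814e+00, -1.78513219e-01]), 'qd': array([ 0.00170527, -0.00028167, -0.00217499,  0.00071465, -0.0004489 ,
        0.00111794]), 'tau': array([-4.68570979e-04, -4.42345583e+01, -1.78026706e+01, -1.34018023e-04,
        8.36914434e-03,  1.51897763e-05]), 'tcp_pos': array([0.16807309, 0.60125376, 0.24431812]), 'tool_rot': array([ 1.35975398e-01,  9.90711595e-01, -1.05651209e-03, -3.32572077e-04]), 'force': array([ 0.12561387, -0.37352831,  0.60299364]), 'ft_torque': array([-0.05830818,  0.01729245,  0.02346392]), 'gripper_force': 0.0, 'finger_gap': 1.0010948201946437}
0.014
scene {'fov_y': 54.83681780302359, 'cx': 319.3420534528204, 'cy': 200.78968493355336, 'extrinsics': array([[-0.4291669 , -0.52127456,  0.73762362,  1.11956391],
       [ 0.90304213, -0.26407471,  0.33879117,  0.27854611],
       [ 0.01818453,  0.81150317,  0.58406501,  0.50087933],
       [ 0.        ,  0.        ,  0.        ,  1.        ]])}
top {'fov_y': 57.36572780115565, 'cx': 319.73525111864876, 'cy': 196.46651505569983, 'extrinsics': array([[ 0.021131  ,  0.97954978, -0.20008928,  0.39535845],
       [-0.99976108,  0.02182252,  0.0012509 , -0.01431088],
       [ 0.00559178,  0.20001504,  0.97977687,  0.81489466],
       [ 0.        ,  0.        ,  0.        ,  1.        ]])}
```

View pics/top.png

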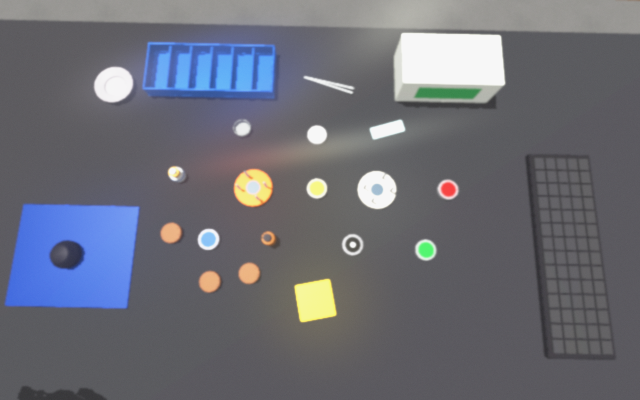

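View pics/scene.png

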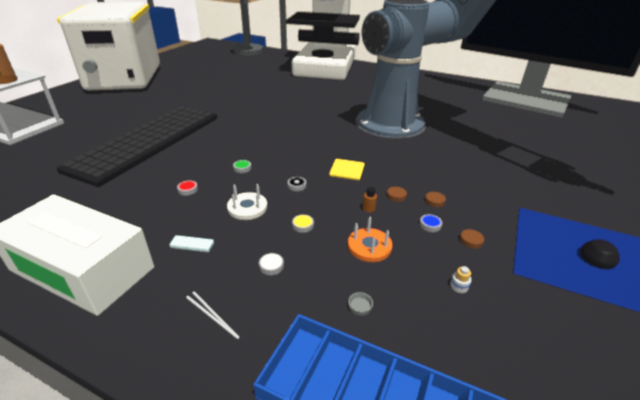

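The top view shows the orange carrier at (253,188), white carrier (377,190), yellow (317,188), stop (352,244), green (426,250), blue (208,239) and red (448,189). The bottle is at (268,239) and the objective at (176,174). The diffuser is either (317,135) or (242,128), so I'll crop in to decide and measure heights.

```bash
cat > h.py <<'E'
import numpy as np,cv2
def load(n): return dict(np.load(f"pics/{n}.npz"))
def cloud(d,T=None):
    T=d["extrinsics"] if T is None else T
    z=d["z_map"];f=200/np.tan(np.radians(float(d["fov_y"]))/2)
    v,u=np.mgrid[0:400,0:640]
    P=np.stack([(u-d["cx"])*z/f,-(v-d["cy"])*z/f,-z],-1)
    return P@T[:3,:3].T+T[:3,3]
E
python3 - <<'E'
from h import *
d=load("top");c=cloud(d);im=d["image"][:,:,::-1]
cv2.imwrite("pics/topc.png",cv2.resize(im[100:300,150:470],None,fx=2.5,fy=2.5,interpolation=cv2.INTER_CUBIC))
t=c[230:240,300:340].reshape(-1,3);print("table",t.mean(0),t[:,2].std())
for n,(u,v) in dict(dif=(317,135),gry=(242,128),yel=(317,188),stop=(352,244),green=(426,250),blue=(208,239),red=(448,189),br1=(171,233),br2=(209,282),br3=(249,273),bot=(268,239),obj=(176,174),orange=(253,188),white=(377,190)).items():
    r=26 if n in("orange","white") else 16
    reg=c[v-r:v+r,u-r:u+r].reshape(-1,3);
    lo=.006
    m=reg[:,2]>lo
    q=reg[m];zt=np.median(q[:,2]);q2=q[abs(q[:,2]-zt)<.003]
    (x,y),rr=cv2.minEnclosingCircle(q2[:,:2].astype(np.float32))
    print(n,"c",np.round([x,y,rr],4),"mean",np.round(q2[:,:2].mean(0),4),"z",zt.round(4),"max",q[:,2].max().round(4),len(q2),"ctr z",c[v,u,2].round(4))
E
```

```text
table [ 0.47501071 -0.01667279  0.00295957] 0.0406708336005495
dif c [ 0.7057 -0.0039  0.0221] mean [ 0.7054 -0.0043] z 0.013 max 0.8149 261 ctr z 0.0139
gry c [0.7202 0.1703 0.0203] mean [0.7219 0.1716] z 0.0114 max 0.8149 65 ctr z 0.0013
yel c [ 0.5782 -0.0072  0.022 ] mean [ 0.5782 -0.0072] z 0.013 max 0.8149 284 ctr z 0.0152
stop c [ 0.4544 -0.0882  0.0219] mean [ 0.4539 -0.0881] z 0.0129 max 0.8149 298 ctr z 0.0146
green c [ 0.4464 -0.2474  0.022 ] mean [ 0.4461 -0.2473] z 0.0129 max 0.8149 311 ctr z 0.0104
blue c [0.4591 0.2273 0.0219] mean [0.459  0.2269] z 0.0132 max 0.8149 303 ctr z 0.0147
red c [ 0.5824 -0.3027  0.0224] mean [ 0.5824 -0.3025] z 0.0128 max 0.8149 284 ctr z 0.0119
br1 c [0.4717 0.31   0.0219] mean [0.4713 0.3096] z 0.0131 max 0.8149 307 ctr z 0.0134
br2 c [0.3695 0.217  0.022 ] mean [0.3692 0.2172] z 0.013 max 0.8149 324 ctr z 0.0121
br3 c [0.3884 0.1336 0.0218] mean [0.3883 0.1336] z 0.013 max 0.8149 325 ctr z 0.0122
bot c [0.4623 0.0935 0.0135] mean [0.4615 0.0921] z 0.0383 max 0.8149 57 ctr z 0.0513
obj c [0.6018 0.3072 0.0136] mean [0.599  0.3029] z 0.0274 max 0.8149 21 ctr z 0.0388
orange c [0.5771 0.1364 0.042 ] mean [0.5765 0.1357] z 0.013 max 0.8149 980 ctr z 0.0134
white c [ 0.5788 -0.1422  0.042 ] mean [ 0.5778 -0.1422] z 0.013 max 0.8149 957 ctr z 0.0154
```

View pics/topc.png

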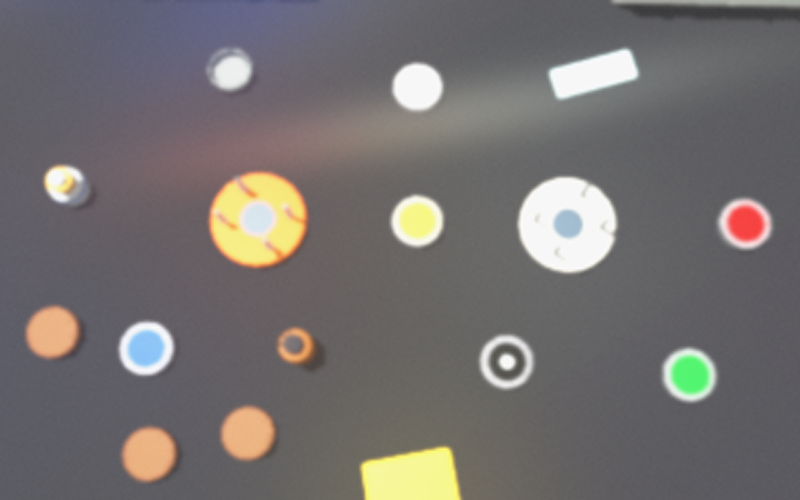

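The view shows a solid white disc at top-view (317,135), standing 13 mm high, so that's the diffuser. The one at (242,128) is a hollow dish. Next I'll find the carrier yaws from the pillars.

```bash
python3 - <<'E'
from h import *
for n in("top","scene"):
    d=load(n);c=cloud(d);ok=d["z_map"]>0
    for nm,ctr in dict(orange=(.5771,.1364),white=(.5788,-.1422)).items():
        r=c[...,:2]-ctr;R=np.hypot(r[...,0],r[...,1])
        b=ok&(R<.046)&(c[...,2]>.009)&(c[...,2]<.016)
        (x,y),rr=cv2.minEnclosingCircle(c[b][:,:2].astype(np.float32));print(n,nm,"base",np.round([x,y,rr],4),np.median(c[b][:,2]).round(4))
        m=ok&(R<.05)&(c[...,2]>.02)&(c[...,2]<.055)
        k,l,st,ce=cv2.connectedComponentsWithStats(m.astype(np.uint8),connectivity=8)
        for i in range(1,k):
            p=c[l==i]; q=p.mean(0)-[x,y,0]
            print("  ",len(p),np.round(p.mean(0),4),"r",np.hypot(*q[:2]).round(4),"ang",np.degrees(np.arctan2(q[1],q[0])).round(1),"zmax",p[:,2].max().round(3))
d=load("scene");im=d["image"][:,:,::-1]
cv2.imwrite("pics/sc.png",cv2.resize(im[170:270,210:410],None,fx=4,fy=4,interpolation=cv2.INTER_CUBIC))
E
```

```text
top orange base [0.5771 0.1364 0.042 ] 0.0129
   14 [0.6026 0.1485 0.0391] r 0.0283 ang 25.4 zmax 0.049
   14 [0.5793 0.1059 0.0369] r 0.0305 ang -85.8 zmax 0.049
   14 [0.5732 0.1643 0.0381] r 0.0282 ang 97.9 zmax 0.048
   13 [0.55   0.1218 0.0383] r 0.0307 ang -151.7 zmax 0.05
top white base [ 0.5789 -0.1422  0.042 ] 0.0128
   16 [ 0.6043 -0.1538  0.0362] r 0.028 ang -24.5 zmax 0.049
   14 [ 0.5799 -0.1122  0.0376] r 0.03 ang 88.0 zmax 0.051
   13 [ 0.5751 -0.1708  0.0382] r 0.0288 ang -97.6 zmax 0.052
   13 [ 0.5505 -0.1294  0.0384] r 0.0311 ang 155.7 zmax 0.049
scene orange base [0.5779 0.1361 0.0431] 0.0108
   34 [0.5522 0.1243 0.034 ] r 0.0283 ang -155.3 zmax 0.047
   37 [0.5817 0.1082 0.0335] r 0.0282 ang -82.3 zmax 0.047
   37 [0.5754 0.1666 0.0345] r 0.0306 ang 94.7 zmax 0.048
   36 [0.6052 0.1504 0.0341] r 0.0307 ang 27.6 zmax 0.049
scene white base [ 0.5786 -0.1405  0.0429] 0.0107
   60 [ 0.5921 -0.1609  0.0338] r 0.0244 ang -56.7 zmax 0.048
   57 [ 0.5681 -0.1191  0.0338] r 0.0239 ang 116.1 zmax 0.047
```

View pics/sc.png

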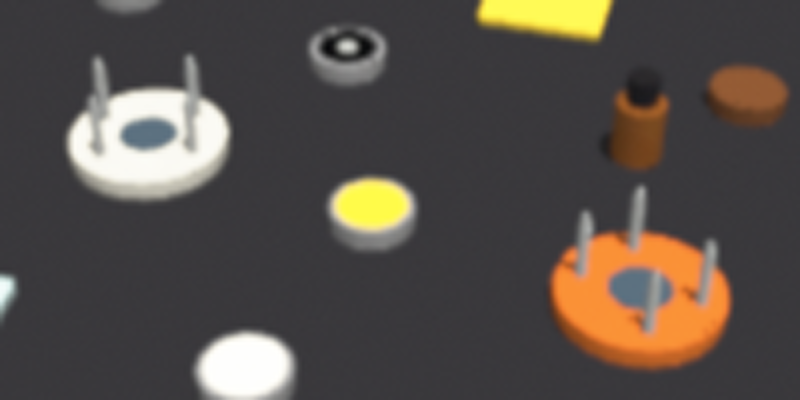

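Orange carrier yaw is about -29° and white about +30°. I'll write a small helper that turns a target into tool-frame shifts, and start by turning the tool to the white carrier's yaw.

```bash
cat >> h.py <<'E'
from scipy.spatial.transform import Rotation as Ro
from station import manip
def info(x,y,z,yaw=None):
    s=manip.sense();R=Ro.from_quat(s["tool_rot"]).as_matrix();p=s["tcp_pos"]
    print("t %.2f"%s["t"],"tcp",p.round(4),"yaw(y) %.2f"%np.degrees(np.arctan2(R[1,1],R[0,1])),"tilt",np.degrees(R[:2,2]).round(2),"F",s["force"].round(1),"gap %.3f gf %.1f q6 %.2f"%(s["finger_gap"],s["gripper_force"],s["q"][5]))
    print("tool shift mm",((R.T@(np.array([x,y,z])-p))*1e3).round(1))
def wrist(name):
    s=manip.sense();d=manip.snapshot("wrist");T=np.eye(4);T[:3,:3]=Ro.from_quat(s["tool_rot"]).as_matrix();T[:3,3]=s["tcp_pos"]
    d["extrinsics"]=T@d["mount"];np.savez(f"pics/{name}.npz",**d)
    cv2.imwrite(f"pics/{name}.png",d["image"][:,:,::-1]);return d,cloud(d)
def circ(c,x,y,zlo,zhi,r=.035):
    m=(np.hypot(c[...,0]-x,c[...,1]-y)<r)&(c[...,2]>zlo)&(c[...,2]<zhi)
    q=c[m][:,:2].astype(np.float32);(a,b),rr=cv2.minEnclosingCircle(q)
    print("circle",np.round([a,b,rr],4),"mean",q.mean(0).round(4),len(q),"z",np.median(c[m][:,2]).round(4))
E
```

>>> {"method": "drive_tool", "body": {
  "plan": [
    [0, 0, 0, 0, 0, 8.5, 0.3],
    [0, 0, 0, 0, 0, 8.5, 0.3],
    [0, 0, 0, 0, 0, 8.5, 0.3],
    [0, 0, 0, 0, 0, 8.5, 0.3],
    [0, 0, 0, 0, 0, 8.5, 0.3],
    [0, 0, 0, 0, 0, 1.5, 0.3],
    [-0.044, 0.009, 0, 0, 0, 0, 0.3],
    [-0.044, 0.009, 0, 0, 0, 0, 0.3],
    [-0.044, 0.009, 0, 0, 0, 0, 0.3],
    [-0.044, 0.009, 0, 0, 0, 0, 0.3]
  ],
  "newtons": 30
}}

```text
t: 1.1
tcp_pos: [0.2891, 0.4669, 0.2451]
tool_rot: [0.496, 0.868, -0.0, 0.0]
force: [0.8, 0.0, 0.4]
finger_gap: 0.65
gripper_force: 0.0
```

>>> {"method": "drive_tool", "body": {
  "plan": [
    [-0.044, 0.009, 0, 0, 0, 0, 0.3],
    [-0.044, 0.009, 0, 0, 0, 0, 0.3],
    [-0.044, 0.009, 0, 0, 0, 0, 0.3],
    [-0.044, 0.009, 0, 0, 0, 0, 0.3],
    [-0.044, 0.009, 0, 0, 0, 0, 0.3],
    [-0.044, 0.009, 0, 0, 0, 0, 0.3],
    [-0.044, 0.009, 0, 0, 0, 0, 0.3],
    [-0.044, 0.009, 0, 0, 0, 0, 0.3],
    [-0.044, 0.009, 0, 0, 0, 0, 0.3],
    [-0.044, 0.009, 0, 0, 0, 0, 0.3]
  ]
}}

```text
t: 2.1
tcp_pos: [0.5894, 0.1325, 0.2451]
tool_rot: [0.496, 0.868, -0.0, -0.0]
force: [0.8, 0.2, 0.2]
finger_gap: 0.653
gripper_force: 0.0
```

```bash
python3 - <<'E'
from h import *
info(.7055,-.004,.13)
E
```

```text
t 2.10 tcp [0.5894 0.1325 0.2451] yaw(y) 30.50 tilt [-0.03  0.01] F [0.8 0.2 0.2] gap 0.653 gf 0.0 q6 -0.50
tool shift mm [-176.6   30.8  115. ]
```

>>> {"method": "drive_tool", "body": {
  "plan": [
    [-0.044, 0.0077, 0.01, 0, 0, 0, 0.3],
    [-0.044, 0.0077, 0.01, 0, 0, 0, 0.3],
    [-0.044, 0.0077, 0.01, 0, 0, 0, 0.3],
    [-0.0446, 0.0077, 0.01, 0, 0, 0, 0.3],
    [0, 0, 0, 0, 0, 0, 0.3],
    [0, 0, 0, 0, 0, 0, 0.3]
  ]
}}

```text
t: 2.7
tcp_pos: [0.7041, -0.0038, 0.2039]
tool_rot: [0.497, 0.868, -0.0, -0.001]
force: [-0.4, 0.6, -0.2]
finger_gap: 0.651
gripper_force: 0.0
```

```bash
python3 - <<'E'
from h import *
info(.7055,-.004,.13)
d,c=wrist("w1")
print(d["mount"].round(4))
circ(c,.7055,-.004,.008,.02)
E
```

```text
t 2.70 tcp [ 0.7041 -0.0038  0.2039] yaw(y) 30.35 tilt [-0.13  0.04] F [-0.4  0.6 -0.2] gap 0.651 gf 0.0 q6 -0.69
tool shift mm [-1.   1.2 73.9]
[[-1.000e-04  9.500e-01  3.124e-01  8.050e-02]
 [ 1.000e+00 -2.000e-04  7.000e-04  0.000e+00]
 [ 7.000e-04  3.124e-01 -9.500e-01 -1.288e-01]
 [ 0.000e+00  0.000e+00  0.000e+00  1.000e+00]]
circle [ 0.7053 -0.0052  0.0221] mean [ 0.7048 -0.0045] 1423 z 0.0123
```

View pics/w1.png

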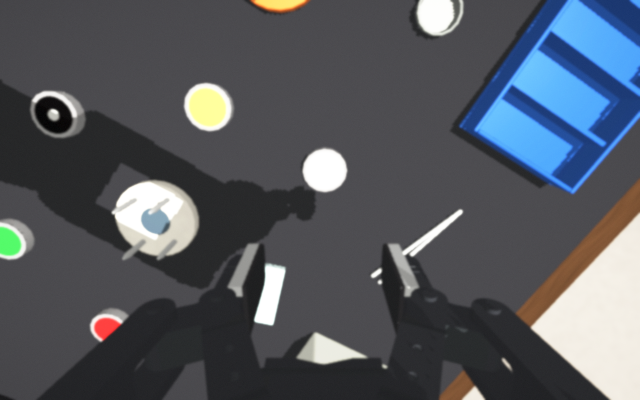

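The wrist view shows the diffuser at (325,170), between and ahead of the fingertips at (250,250) and (395,250), and the white carrier at (155,218). Wrist and top measurements agree within about 1 mm. Now I'll measure fingertip reach and the carrier from this view.

```bash
python3 - <<'E'
from h import *
d=load("w1");c=cloud(d);t=cloud(d,d["mount"])
m=(d["z_map"]>0)&(d["z_map"]<.2)
for a,b in((230,270),(380,420)):
    q=t[235:300,a:b][m[235:300,a:b]];print("tip z max",np.percentile(q[:,2],[90,98,100]).round(4),"y",q[:,1].min().round(4),q[:,1].max().round(4))
circ(c,.5785,-.1415,.009,.016,.046)
for n,p in dict(yel=(.578,-.007),stop=(.4544,-.088)).items(): print(n);circ(c,*p,.008,.02)
E
```

```text
tip z max [0.0025 0.0073 0.0105] y -0.0414 -0.0276
tip z max [0.0022 0.0074 0.0102] y 0.027 0.0411
circle [ 0.578  -0.143   0.0422] mean [ 0.5783 -0.1405] 4114 z 0.0124
yel
circle [ 0.5778 -0.0077  0.0221] mean [ 0.5782 -0.0072] 1716 z 0.0123
stop
circle [ 0.4534 -0.089   0.0228] mean [ 0.4545 -0.0875] 1756 z 0.0124
```

>>> {"method": "drive_tool", "body": {
  "plan": [
    [-0.0015, 0.0005, 0.03, 0, 0, 0, 0.3],
    [0, 0, 0.03, 0, 0, 0, 0.3],
    [0, 0, 0.03, 0, 0, 0, 0.3],
    [0, 0, 0.03, 0, 0, 0, 0.3],
    [0, 0, 0.025, 0, 0, 0, 0.3],
    [0, 0, 0.015, 0, 0, 0, 0.3],
    [0, 0, 0.01, 0, 0, 0, 0.3],
    [0, 0, 0.006, 0, 0, 0, 0.3],
    [0, 0, 0, 0, 0, 0, 0.3]
  ]
}}

```text
t: 3.65
tcp_pos: [0.7056, -0.0034, 0.0295]
tool_rot: [0.497, 0.868, 0.0, 0.0]
force: [0.3, 0.2, 0.7]
finger_gap: 0.648
gripper_force: 0.0
```

```bash
python3 - <<'E'
from h import *
info(.7053,-.0048,.0145)
E
```

```text
t 3.65 tcp [ 0.7056 -0.0034  0.0295] yaw(y) 30.41 tilt [ 0.01 -0.  ] F [0.3 0.2 0.7] gap 0.648 gf 0.0 q6 -0.69
tool shift mm [-1.1 -1.  15. ]
```

>>> {"method": "drive_tool", "body": {
  "plan": [
    [-0.001, -0.001, 0.008, 0, 0, 0, 0.3],
    [0, 0, 0.006, 0, 0, 0, 0.3],
    [0, 0, 0, 0, 0, 0, 0.3],
    [0, 0, 0, 0, 0, 0, 0.0],
    [0, 0, 0, 0, 0, 0, -0.3],
    [0, 0, 0, 0, 0, 0, -0.3],
    [0, 0, 0, 0, 0, 0, -0.3],
    [0, 0, 0, 0, 0, 0, -0.3]
  ],
  "newtons": 30
}}

```text
t: 4.45
tcp_pos: [0.7054, -0.0051, 0.0156]
tool_rot: [0.497, 0.868, 0.0, 0.0]
force: [0.5, -0.2, 0.8]
finger_gap: 0.492
gripper_force: 30.6
```

>>> {"method": "drive_tool", "body": {
  "plan": [
    [0, 0, -0.01, 0, 0, 0, -0.3],
    [0, 0, -0.035, 0, 0, 0, -0.3],
    [0, 0, -0.035, 0, 0, 0, -0.3],
    [-0.009, -0.0298, 0, 0, 0, 0, -0.3],
    [-0.009, -0.0298, 0, 0, 0, 0, -0.3],
    [-0.009, -0.0298, 0, 0, 0, 0, -0.3],
    [-0.009, -0.0298, 0, 0, 0, 0, -0.3],
    [-0.009, -0.0298, 0, 0, 0, 0, -0.3],
    [-0.009, -0.0298, 0, 0, 0, 0, -0.3],
    [0, 0, 0, 0, 0, 0, -0.3]
  ]
}}

```text
t: 5.45
tcp_pos: [0.5757, -0.1444, 0.0959]
tool_rot: [0.499, 0.867, -0.001, -0.001]
force: [0.0, 1.6, -0.3]
finger_gap: 0.497
gripper_force: 30.7
```

```bash
python3 - <<'E'
from h import *
info(.5785,-.1425,.0285)
wrist("w2")
E
```

```text
t 5.45 tcp [ 0.5757 -0.1444  0.0959] yaw(y) 30.16 tilt [-0.13  0.  ] F [ 0.   1.6 -0.3] gap 0.497 gf 30.7 q6 -0.96
tool shift mm [ 0.1  3.5 67.3]
```

View pics/w2.png

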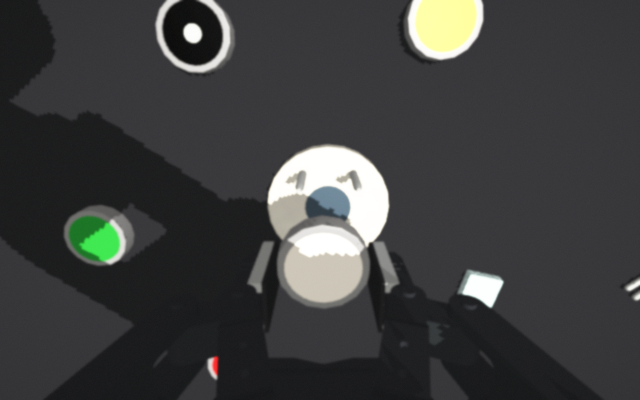

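The wrist view shows the diffuser held level between the pads at (323,265). Two carrier pillars, at (298,180) and (353,180), sit symmetric about the tool axis, so the yaw is right.

>>> {"method": "drive_tool", "body": {
  "plan": [
    [0, 0.003, 0.015, 0, 0, 0, -0.3],
    [0, 0, 0.012, 0, 0, 0, -0.3],
    [0, 0, 0, 0, 0, 0, -0.3],
    [0, 0, 0, 0, 0, 0, -0.3]
  ]
}}

```text
t: 5.9
tcp_pos: [0.5807, -0.1395, 0.0671]
tool_rot: [0.497, 0.868, -0.0, -0.001]
force: [1.1, 0.0, -1.2]
finger_gap: 0.497
gripper_force: 30.7
```

```bash
python3 - <<'E'
from h import *
info(.5785,-.1425,.0285)
E
```

```text
t 5.90 tcp [ 0.5807 -0.1395  0.0671] yaw(y) 30.45 tilt [-0.1   0.05] F [ 1.1  0.  -1.2] gap 0.497 gf 30.7 q6 -0.95
tool shift mm [-1.5 -3.4 38.6]
```

>>> {"method": "drive_tool", "body": {
  "plan": [
    [-0.0015, -0.0034, 0, 0, 0, 0, -0.3],
    [0, 0, 0, 0, 0, 0, -0.3],
    [0, 0, 0.01, 0, 0, 0, -0.3],
    [0, 0, 0.01, 0, 0, 0, -0.3],
    [0, 0, 0.008, 0, 0, 0, -0.3],
    [0, 0, 0.004, 0, 0, 0, -0.3],
    [0, 0, 0.003, 0, 0, 0, -0.3],
    [0, 0, 0, 0, 0, 0, -0.3],
    [0, 0, 0, 0, 0, 0, -0.3]
  ]
}}

```text
t: 6.8
tcp_pos: [0.5788, -0.1436, 0.0334]
tool_rot: [0.497, 0.868, 0.0, 0.0]
force: [0.6, -0.4, -0.9]
finger_gap: 0.494
gripper_force: 30.7
```

```bash
python3 - <<'E'
from h import *
info(.5785,-.1425,.0275)
E
```

```text
t 6.80 tcp [ 0.5788 -0.1436  0.0334] yaw(y) 30.37 tilt [ 0.01 -0.01] F [ 0.6 -0.4 -0.9] gap 0.494 gf 30.7 q6 -0.96
tool shift mm [1.1 0.3 5.9]
```

>>> {"method": "drive_tool", "body": {
  "plan": [
    [0.001, 0, 0.003, 0, 0, 0, -0.3],
    [0, 0, 0.0025, 0, 0, 0, -0.3],
    [0, 0, 0, 0, 0, 0, -0.3],
    [0, 0, 0, 0, 0, 0, -0.3]
  ]
}}

```text
t: 7.2
tcp_pos: [0.5781, -0.1427, 0.0278]
tool_rot: [0.497, 0.868, -0.0, -0.0]
force: [-0.1, 0.1, -0.3]
finger_gap: 0.499
gripper_force: 30.7
```

>>> {"method": "drive_tool", "body": {
  "plan": [
    [0, 0, 0, 0, 0, 0, 0.1],
    [0, 0, 0, 0, 0, 0, 0.25],
    [0, 0, 0, 0, 0, 0, 0.25],
    [0, 0, -0.01, 0, 0, 0, 0.25],
    [0, 0, -0.025, 0, 0, 0, 0.25],
    [0, 0, -0.03, 0, 0, 0, 0.25],
    [0, 0, -0.03, 0, 0, 0, 0.25],
    [0, 0, -0.02, 0, 0, 0, 0.25]
  ]
}}

```text
t: 8.0
tcp_pos: [0.579, -0.143, 0.1458]
tool_rot: [0.497, 0.868, 0.0, 0.002]
force: [0.1, 0.3, -0.8]
finger_gap: 0.625
gripper_force: 0.0
```

```bash
python3 - <<'E'
from h import *
d=manip.snapshot("top");c=cloud(d)
circ(c,.5785,-.1422,.0205,.03,.03)
circ(c,.459,.2272,.008,.02)
info(.459,.2270,.11)
E
```

```text
circle [0. 0. 0.] mean [nan nan] 0 z nan
circle [0. 0. 0.] mean [nan nan] 0 z nan
t 8.05 tcp [ 0.5806 -0.1437  0.1486] yaw(y) 30.39 tilt [ 0.45 -0.21] F [ 0.8 -0.1  1.2] gap 0.625 gf 0.0 q6 -0.96
tool shift mm [381.5  82.4  36.3]h.py:22: RuntimeWarning: Mean of empty slice.
  print("circle",np.round([a,b,rr],4),"mean",q.mean(0).round(4),len(q),"z",np.median(c[m][:,2]).round(4))
  ret = um.true_divide(
  return _methods._mean(a, axis=axis, dtype=dtype,
  ret = ret.dtype.type(ret / rcount)
```

>>> {"method": "drive_tool", "body": {
  "plan": [
    [0.042, 0.0091, 0, 0, 0, 0, 0.3],
    [0.042, 0.0091, 0, 0, 0, 0, 0.3],
    [0.042, 0.0091, 0, 0, 0, 0, 0.3],
    [0.042, 0.0091, 0, 0, 0, 0, 0.3],
    [0.042, 0.0091, 0, 0, 0, 0, 0.3],
    [0.042, 0.0091, 0, 0, 0, 0, 0.3],
    [0.042, 0.0091, 0, 0, 0, 0, 0.3],
    [0.042, 0.0091, 0, 0, 0, 0, 0.3],
    [0.042, 0.0091, 0, 0, 0, 0, 0.3],
    [0, 0, 0, 0, 0, 0, 0.3]
  ]
}}

```text
t: 9.05
tcp_pos: [0.4551, 0.2288, 0.1429]
tool_rot: [0.495, 0.869, 0.0, -0.001]
force: [0.3, -0.0, -0.5]
finger_gap: 0.651
gripper_force: 0.0
```

>>> {"method": "drive_tool", "body": {
  "plan": [
    [0, 0, 0.02, 0, 0, 0, 0.3],
    [0, 0, 0.02, 0, 0, 0, 0.3],
    [0, 0, 0, 0, 0, 0, 0.3],
    [0, 0, 0, 0, 0, 0, 0.3]
  ]
}}

```text
t: 9.45
tcp_pos: [0.4578, 0.2242, 0.1028]
tool_rot: [0.497, 0.867, -0.0, -0.0]
force: [0.9, 0.4, -0.5]
finger_gap: 0.648
gripper_force: 0.0
```

```bash
python3 - <<'E'
from h import *
info(.459,.2270,.0145)
d,c=wrist("w3")
circ(c,.459,.2270,.008,.02)
d=manip.snapshot("top");c=cloud(d);cv2.imwrite("pics/t3.png",cv2.resize(d["image"][140:260,320:480,::-1],None,fx=4,fy=4,interpolation=cv2.INTER_CUBIC))
circ(c,.5785,-.1422,.0205,.03,.03)
E
```

```text
t 9.45 tcp [0.4578 0.2242 0.1028] yaw(y) 30.33 tilt [-0.04 -0.02] F [ 0.9  0.4 -0.5] gap 0.648 gf 0.0 q6 -0.29
tool shift mm [ 1.8  2.5 88.3]
circle [0.4584 0.2268 0.0219] mean [0.4579 0.2277] 2789 z 0.0124
circle [ 0.5779 -0.1418  0.0288] mean [ 0.5783 -0.1423] 304 z 0.0251
```

View pics/t3.png

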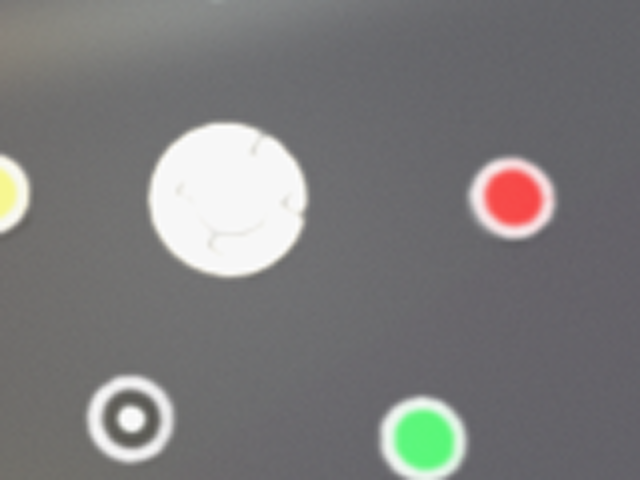

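The diffuser lies flat in the white carrier at crop pixel (232,200), with its top at z 0.025. Next I'll descend on the blue filter.

>>> {"method": "drive_tool", "body": {
  "plan": [
    [0.0016, 0.002, 0.025, 0, 0, 0, 0.3],
    [0, 0, 0.025, 0, 0, 0, 0.3],
    [0, 0, 0.02, 0, 0, 0, 0.3],
    [0, 0, 0.01, 0, 0, 0, 0.3],
    [0, 0, 0.008, 0, 0, 0, 0.3],
    [0, 0, 0, 0, 0, 0, 0.3],
    [0, 0, 0, 0, 0, 0, 0.0],
    [0, 0, 0, 0, 0, 0, -0.3],
    [0, 0, 0, 0, 0, 0, -0.3],
    [0, 0, 0, 0, 0, 0, -0.3]
  ]
}}

```text
t: 10.55
tcp_pos: [0.4592, 0.2273, 0.0157]
tool_rot: [0.497, 0.868, 0.001, 0.001]
force: [-0.5, 0.1, 5.6]
finger_gap: 0.499
gripper_force: 30.9
```

>>> {"method": "drive_tool", "body": {
  "plan": [
    [0, 0, 0, 0, 0, 0, -0.3],
    [0, 0, 0, 0, 0, 0, -0.3]
  ]
}}

```text
t: 10.75
tcp_pos: [0.4591, 0.2273, 0.0157]
tool_rot: [0.497, 0.868, 0.001, 0.001]
force: [-1.0, 0.2, 6.2]
finger_gap: 0.497
gripper_force: 31.0
```

```bash
python3 - <<'E'
from h import *
info(.5783,-.1423,.105)
E
```

```text
t 10.75 tcp [0.4591 0.2273 0.0157] yaw(y) 30.38 tilt [0.09 0.02] F [-1.   0.2  6.2] gap 0.497 gf 31.0 q6 -0.29
tool shift mm [-379.2  -84.   -89.3]
```

>>> {"method": "drive_tool", "body": {
  "plan": [
    [0, 0, -0.01, 0, 0, 0, -0.3],
    [0, 0, -0.04, 0, 0, 0, -0.3],
    [0, 0, -0.04, 0, 0, 0, -0.3],
    [-0.0379, -0.0084, 0, 0, 0, 0, -0.3],
    [-0.0379, -0.0084, 0, 0, 0, 0, -0.3],
    [-0.0379, -0.0084, 0, 0, 0, 0, -0.3],
    [-0.0379, -0.0084, 0, 0, 0, 0, -0.3],
    [-0.0379, -0.0084, 0, 0, 0, 0, -0.3],
    [-0.0379, -0.0084, 0, 0, 0, 0, -0.3],
    [-0.0379, -0.0084, 0, 0, 0, 0, -0.3]
  ]
}}

```text
t: 11.75
tcp_pos: [0.5421, -0.0329, 0.1052]
tool_rot: [0.497, 0.868, 0.0, -0.0]
force: [0.9, -0.2, 0.1]
finger_gap: 0.497
gripper_force: 31.0
```

>>> {"method": "drive_tool", "body": {
  "plan": [
    [-0.0379, -0.0084, 0, 0, 0, 0, -0.3],
    [-0.0379, -0.0084, 0, 0, 0, 0, -0.3],
    [-0.0379, -0.0084, 0, 0, 0, 0, -0.3],
    [0, 0, 0, 0, 0, 0, -0.3],
    [0, 0, 0.01, 0, 0, 0, -0.3],
    [0, 0, 0.01, 0, 0, 0, -0.3],
    [0, 0, 0, 0, 0, 0, -0.3],
    [0, 0, 0, 0, 0, 0, -0.3]
  ]
}}

```text
t: 12.55
tcp_pos: [0.5768, -0.1406, 0.084]
tool_rot: [0.496, 0.868, -0.0, -0.001]
force: [0.6, 1.0, -1.1]
finger_gap: 0.496
gripper_force: 30.9
```

```bash
python3 - <<'E'
from h import *
info(.5783,-.1423,.0400)
d,c=wrist("w4");t=cloud(d,d["mount"])
q=t[(abs(t[...,0])<.024)&(abs(t[...,1])<.018)&(d["z_map"]>0)&(d["z_map"]<.2)];print("disc top in tool: z",np.percentile(q[:,2],[5,50,95]).round(4),"xy range",q[:,:2].min(0),q[:,:2].max(0))
E
```

```text
t 12.55 tcp [ 0.5768 -0.1406  0.084 ] yaw(y) 30.46 tilt [-0.13  0.06] F [ 0.6  1.  -1.1] gap 0.496 gf 30.9 q6 -0.96
tool shift mm [-2.3  0.5 44. ]
disc top in tool: z [-0.0748 -0.0591  0.0118] xy range [-0.02249347 -0.01799779] [0.0239974  0.01799969]
```

>>> {"method": "drive_tool", "body": {
  "plan": [
    [-0.002, 0.0005, 0, 0, 0, 0, -0.3],
    [0, 0, 0.008, 0, 0, 0, -0.3],
    [0, 0, 0.01, 0, 0, 0, -0.3],
    [0, 0, 0.01, 0, 0, 0, -0.3],
    [0, 0, 0.006, 0, 0, 0, -0.3],
    [0, 0, 0.004, 0, 0, 0, -0.3],
    [0, 0, 0.002, 0, 0, 0, -0.3],
    [0, 0, 0, 0, 0, 0, -0.3],
    [0, 0, 0, 0, 0, 0, -0.3]
  ]
}}

```text
t: 13.5
tcp_pos: [0.5794, -0.1438, 0.045]
tool_rot: [0.497, 0.868, 0.0, 0.0]
force: [-0.4, -0.5, -0.6]
finger_gap: 0.497
gripper_force: 30.9
```

```bash
python3 - <<'E'
from h import *
info(.5783,-.1423,.0400)
E
```

```text
t 13.50 tcp [ 0.5794 -0.1438  0.045 ] yaw(y) 30.37 tilt [ 0.03 -0.01] F [-0.4 -0.5 -0.6] gap 0.497 gf 30.9 q6 -0.96
tool shift mm [ 1.9 -0.2  5. ]
```

>>> {"method": "drive_tool", "body": {
  "plan": [
    [0.0015, 0, 0.003, 0, 0, 0, -0.3],
    [0, 0, 0.002, 0, 0, 0, -0.3],
    [0, 0, 0, 0, 0, 0, -0.3],
    [0, 0, 0, 0, 0, 0, -0.3]
  ]
}}

```text
t: 13.9
tcp_pos: [0.5784, -0.1424, 0.0398]
tool_rot: [0.497, 0.868, -0.0, 0.0]
force: [-0.6, -0.7, -0.6]
finger_gap: 0.499
gripper_force: 31.0
```

>>> {"method": "drive_tool", "body": {
  "plan": [
    [0, 0, 0, 0, 0, 0, 0.1],
    [0, 0, 0, 0, 0, 0, 0.25],
    [0, 0, 0, 0, 0, 0, 0.25],
    [0, 0, -0.01, 0, 0, 0, 0.25],
    [0, 0, -0.025, 0, 0, 0, 0.25],
    [0, 0, -0.03, 0, 0, 0, 0.25],
    [0.036, -0.027, 0, 0, 0, 0, 0.3],
    [0.036, -0.027, 0, 0, 0, 0, 0.3],
    [0.037, -0.026, 0, 0, 0, 0, 0.3],
    [0, 0, 0, 0, 0, 0, 0.3]
  ]
}}

```text
t: 14.9
tcp_pos: [0.445, -0.0841, 0.1049]
tool_rot: [0.497, 0.868, -0.001, -0.007]
force: [1.2, 0.2, -0.1]
finger_gap: 0.653
gripper_force: 0.0
```

>>> {"method": "drive_tool", "body": {
  "plan": [
    [0, 0, 0, 0, 0, 0, 0.3],
    [0, 0, 0, 0, 0, 0, 0.3]
  ]
}}

```text
t: 15.1
tcp_pos: [0.4565, -0.0899, 0.1056]
tool_rot: [0.497, 0.868, 0.0, 0.002]
force: [0.8, -0.1, -1.0]
finger_gap: 0.65
gripper_force: 0.0
```

```bash
python3 - <<'E'
from h import *
d,c=wrist("w5")
circ(c,.454,-.0885,.008,.02)
info(.454,-.0885,.0155)
c=cloud(manip.snapshot("top"))
circ(c,.5783,-.1423,.033,.04,.024)
c=cloud(manip.snapshot("scene"))
circ(c,.5783,-.1423,.033,.04,.024)
E
```

```text
circle [ 0.4533 -0.0887  0.022 ] mean [ 0.4529 -0.0876] 2736 z 0.0123
t 15.15 tcp [ 0.4566 -0.09    0.1054] yaw(y) 30.36 tilt [ 0.2 -0.1] F [ 0.2 -0.6 -0.2] gap 0.649 gf 0.0 q6 -0.97
tool shift mm [ 2.9 -1.7 89.9]
circle [ 0.5882 -0.1465  0.0171] mean [ 0.5919 -0.1484] 63 z 0.0368
circle [ 0.5783 -0.1421  0.0233] mean [ 0.5792 -0.1409] 193 z 0.0348
```

>>> {"method": "drive_tool", "body": {
  "plan": [
    [0, 0, 0.02, 0, 0, 0, 0.3],
    [0, 0, 0.02, 0, 0, 0, 0.3],
    [0, 0, 0.015, 0, 0, 0, 0.3],
    [0, 0, 0.01, 0, 0, 0, 0.3],
    [0, 0, 0, 0, 0, 0, 0.3],
    [0, 0, 0, 0, 0, 0, 0.3]
  ]
}}

```text
t: 15.85
tcp_pos: [0.4547, -0.0891, 0.0398]
tool_rot: [0.497, 0.868, -0.0, 0.0]
force: [0.1, 0.9, -0.1]
finger_gap: 0.655
gripper_force: 0.0
```

```bash
python3 - <<'E'
from h import *
info(.4537,-.0885,.0155)
E
```

```text
t 15.85 tcp [ 0.4547 -0.0891  0.0398] yaw(y) 30.37 tilt [ 0.01 -0.01] F [ 0.1  0.9 -0.1] gap 0.655 gf 0.0 q6 -0.97
tool shift mm [ 1.  -0.6 24.3]
```

>>> {"method": "drive_tool", "body": {
  "plan": [
    [0.001, -0.0005, 0.01, 0, 0, 0, 0.3],
    [0, 0, 0.01, 0, 0, 0, 0.3],
    [0, 0, 0.004, 0, 0, 0, 0.3],
    [0, 0, 0, 0, 0, 0, 0.3],
    [0, 0, 0, 0, 0, 0, 0.0],
    [0, 0, 0, 0, 0, 0, -0.3],
    [0, 0, 0, 0, 0, 0, -0.3],
    [0, 0, 0, 0, 0, 0, -0.3],
    [0, 0, 0, 0, 0, 0, -0.3]
  ]
}}

```text
t: 16.75
tcp_pos: [0.4535, -0.0883, 0.016]
tool_rot: [0.497, 0.868, 0.0, 0.0]
force: [-0.4, -0.8, 0.1]
finger_gap: 0.501
gripper_force: 30.5
```

```bash
python3 - <<'E'
from h import *
info(.5783,-.1423,.1)
E
```

```text
t 16.75 tcp [ 0.4535 -0.0883  0.016 ] yaw(y) 30.37 tilt [ 0.03 -0.01] F [-0.4 -0.8  0.1] gap 0.501 gf 30.5 q6 -0.96
tool shift mm [-109.7   80.4  -84. ]
```

>>> {"method": "drive_tool", "body": {
  "plan": [
    [0, 0, -0.01, 0, 0, 0, -0.3],
    [0, 0, -0.035, 0, 0, 0, -0.3],
    [0, 0, -0.035, 0, 0, 0, -0.3],
    [-0.0274, 0.0201, 0, 0, 0, 0, -0.3],
    [-0.0274, 0.0201, 0, 0, 0, 0, -0.3],
    [-0.0274, 0.0201, 0, 0, 0, 0, -0.3],
    [-0.0274, 0.0201, 0, 0, 0, 0, -0.3],
    [0, 0, 0, 0, 0, 0, -0.3],
    [0, 0, 0, 0, 0, 0, -0.3],
    [0, 0, 0, 0, 0, 0, -0.3]
  ]
}}

```text
t: 17.75
tcp_pos: [0.5764, -0.1412, 0.0957]
tool_rot: [0.497, 0.868, -0.0, -0.001]
force: [0.3, 0.8, -0.6]
finger_gap: 0.498
gripper_force: 30.8
```

>>> {"method": "drive_tool", "body": {
  "plan": [
    [0, 0, 0.01, 0, 0, 0, -0.3],
    [0, 0, 0.01, 0, 0, 0, -0.3],
    [0, 0, 0.008, 0, 0, 0, -0.3],
    [0, 0, 0, 0, 0, 0, -0.3],
    [0, 0, 0, 0, 0, 0, -0.3]
  ]
}}

```text
t: 18.25
tcp_pos: [0.5778, -0.142, 0.0672]
tool_rot: [0.497, 0.868, -0.0, -0.001]
force: [0.4, -0.3, -0.4]
finger_gap: 0.492
gripper_force: 30.8
```

```bash
python3 - <<'E'
from h import *
info(.5783,-.1423,.0522)
E
```

```text
t 18.25 tcp [ 0.5778 -0.142   0.0672] yaw(y) 30.37 tilt [-0.06  0.03] F [ 0.4 -0.3 -0.4] gap 0.492 gf 30.8 q6 -0.96
tool shift mm [-0.5  0.3 15. ]
```

>>> {"method": "drive_tool", "body": {
  "plan": [
    [-0.0005, 0, 0.006, 0, 0, 0, -0.3],
    [0, 0, 0.004, 0, 0, 0, -0.3],
    [0, 0, 0.003, 0, 0, 0, -0.3],
    [0, 0, 0.002, 0, 0, 0, -0.3],
    [0, 0, 0, 0, 0, 0, -0.3],
    [0, 0, 0, 0, 0, 0, -0.3],
    [0, 0, 0, 0, 0, 0, -0.3]
  ]
}}

```text
t: 18.95
tcp_pos: [0.5785, -0.1426, 0.053]
tool_rot: [0.497, 0.868, 0.0, 0.0]
force: [-0.4, 0.6, -0.5]
finger_gap: 0.497
gripper_force: 30.8
```

>>> {"method": "drive_tool", "body": {
  "plan": [
    [0, 0, 0, 0, 0, 0, 0.1],
    [0, 0, 0, 0, 0, 0, 0.25],
    [0, 0, 0, 0, 0, 0, 0.25],
    [0, 0, -0.01, 0, 0, 0, 0.25],
    [0, 0, -0.025, 0, 0, 0, 0.25],
    [0, 0, -0.03, 0, 0, 0, 0.25],
    [0, 0, 0, 0, 0, 8.5, 0.3],
    [0, 0, 0, 0, 0, 8.5, 0.3],
    [0, 0, 0, 0, 0, 8.5, 0.3],
    [0, 0, 0, 0, 0, 8.5, 0.3]
  ]
}}

```text
t: 19.95
tcp_pos: [0.5786, -0.1426, 0.1188]
tool_rot: [0.731, 0.682, 0.0, 0.001]
force: [-0.4, -0.2, 0.4]
finger_gap: 0.649
gripper_force: 0.0
```

>>> {"method": "drive_tool", "body": {
  "plan": [
    [0, 0, 0, 0, 0, 8.5, 0.3],
    [0, 0, 0, 0, 0, 8.5, 0.3],
    [0, 0, 0, 0, 0, 8.4, 0.3],
    [0, 0, 0, 0, 0, 0, 0.3],
    [0, 0, 0, 0, 0, 0, 0.3]
  ]
}}

```text
t: 20.45
tcp_pos: [0.5785, -0.1426, 0.1183]
tool_rot: [0.861, 0.509, 0.0, 0.0]
force: [-0.6, 0.8, 0.1]
finger_gap: 0.653
gripper_force: 0.0
```

```bash
python3 - <<'E'
from h import *
info(.446,-.2473,.1)
E
```

```text
t 20.45 tcp [ 0.5785 -0.1426  0.1183] yaw(y) -28.85 tilt [ 0.03 -0.01] F [-0.6  0.8  0.1] gap 0.653 gf 0.0 q6 0.07
tool shift mm [-155.6  -65.5   18.3]
```

>>> {"method": "drive_tool", "body": {
  "plan": [
    [-0.0389, -0.0164, 0, 0, 0, 0, 0.3],
    [-0.0389, -0.0164, 0, 0, 0, 0, 0.3],
    [-0.0389, -0.0164, 0, 0, 0, 0, 0.3],
    [-0.0389, -0.0163, 0, 0, 0, 0, 0.3],
    [0, 0, 0.02, 0, 0, 0, 0.3],
    [0, 0, 0.02, 0, 0, 0, 0.3],
    [0, 0, 0.02, 0, 0, 0, 0.3],
    [0, 0, 0, 0, 0, 0, 0.3],
    [0, 0, 0, 0, 0, 0, 0.3]
  ]
}}

```text
t: 21.35
tcp_pos: [0.4456, -0.2468, 0.0579]
tool_rot: [0.861, 0.508, -0.0, -0.0]
force: [-0.3, -0.2, 0.8]
finger_gap: 0.651
gripper_force: 0.0
```

```bash
python3 - <<'E'
from h import *
info(.4460,-.2473,.0158)
d,c=wrist("w6")
circ(c,.446,-.2473,.008,.02)
d=manip.snapshot("top");c=cloud(d);circ(c,.5783,-.1423,.045,.052,.024)
cv2.imwrite("pics/t6.png",cv2.resize(d["image"][140:260,320:480,::-1],None,fx=4,fy=4,interpolation=cv2.INTER_CUBIC))
E
```

```text
t 21.35 tcp [ 0.4456 -0.2468  0.0579] yaw(y) -28.96 tilt [-0.02  0.02] F [-0.3 -0.2  0.8] gap 0.651 gf 0.0 q6 -0.22
tool shift mm [-0.2  0.6 42.1]
circle [ 0.4457 -0.2479  0.0223] mean [ 0.4464 -0.2467] 4050 z 0.0123
circle [0. 0. 0.] mean [nan nan] 0 z nanh.py:22: RuntimeWarning: Mean of empty slice.
  print("circle",np.round([a,b,rr],4),"mean",q.mean(0).round(4),len(q),"z",np.median(c[m][:,2]).round(4))
  ret = um.true_divide(
  return _methods._mean(a, axis=axis, dtype=dtype,
  ret = ret.dtype.type(ret / rcount)
```

View pics/t6.png

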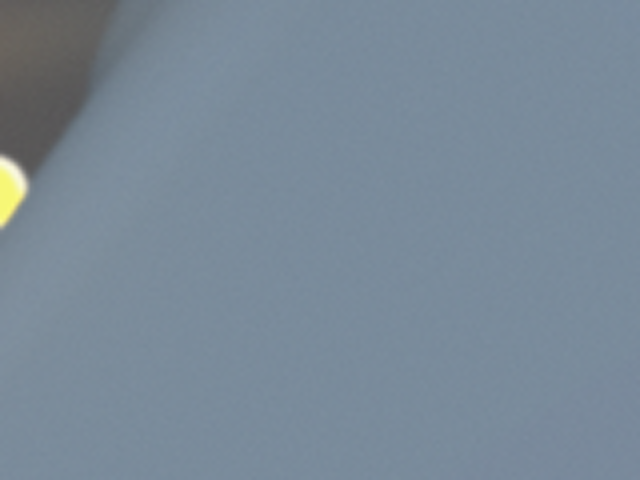

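The arm hides the white carrier in this view, so I'll check the stack later. I'll grasp the green filter now.

>>> {"method": "drive_tool", "body": {
  "plan": [
    [0, 0.0005, 0.02, 0, 0, 0, 0.3],
    [0, 0, 0.014, 0, 0, 0, 0.3],
    [0, 0, 0.008, 0, 0, 0, 0.3],
    [0, 0, 0, 0, 0, 0, 0.3],
    [0, 0, 0, 0, 0, 0, 0.0],
    [0, 0, 0, 0, 0, 0, -0.3],
    [0, 0, 0, 0, 0, 0, -0.3],
    [0, 0, 0, 0, 0, 0, -0.3],
    [0, 0, 0, 0, 0, 0, -0.3]
  ]
}}

```text
t: 22.35
tcp_pos: [0.4464, -0.2473, 0.0166]
tool_rot: [0.862, 0.507, 0.0, 0.001]
force: [-0.3, 0.3, 6.0]
finger_gap: 0.49
gripper_force: 30.8
```

>>> {"method": "drive_tool", "body": {
  "plan": [
    [0, 0, -0.01, 0, 0, 0, -0.3],
    [0, 0, -0.04, 0, 0, 0, -0.3],
    [0, 0, -0.04, 0, 0, 0, -0.3],
    [0, 0, 0, 0, 0, 0, -0.3]
  ]
}}

```text
t: 22.75
tcp_pos: [0.4485, -0.2492, 0.1105]
tool_rot: [0.862, 0.507, 0.002, 0.005]
force: [-0.1, -0.5, -0.7]
finger_gap: 0.495
gripper_force: 30.8
```

```bash
python3 - <<'E'
from h import *
info(.5772,.1362,.1)
E
```

```text
t 22.75 tcp [ 0.4485 -0.2492  0.1105] yaw(y) -29.02 tilt [ 0.44 -0.39] F [-0.1 -0.5 -0.7] gap 0.495 gf 30.8 q6 -0.22
tool shift mm [399.4 -74.5   8.9]
```

>>> {"method": "drive_tool", "body": {
  "plan": [
    [0.0399, -0.0072, 0, 0, 0, 0, -0.3],
    [0.0399, -0.0072, 0, 0, 0, 0, -0.3],
    [0.0399, -0.0072, 0, 0, 0, 0, -0.3],
    [0.0399, -0.0072, 0, 0, 0, 0, -0.3],
    [0.0399, -0.0072, 0, 0, 0, 0, -0.3],
    [0.0399, -0.0072, 0, 0, 0, 0, -0.3],
    [0.0399, -0.0072, 0, 0, 0, 0, -0.3],
    [0.0399, -0.0072, 0, 0, 0, 0, -0.3],
    [0.0399, -0.0072, 0, 0, 0, 0, -0.3],
    [0.0399, -0.0072, 0, 0, 0, 0, -0.3]
  ]
}}

```text
t: 23.75
tcp_pos: [0.5765, 0.1384, 0.1053]
tool_rot: [0.862, 0.507, -0.001, -0.0]
force: [0.7, -0.8, 0.0]
finger_gap: 0.492
gripper_force: 30.8
```

>>> {"method": "drive_tool", "body": {
  "plan": [
    [0, 0, 0, 0, 0, 0, -0.3],
    [0, 0, 0, 0, 0, 0, -0.3],
    [0, 0, 0.015, 0, 0, 0, -0.3],
    [0, 0, 0.01, 0, 0, 0, -0.3],
    [0, 0, 0, 0, 0, 0, -0.3],
    [0, 0, 0, 0, 0, 0, -0.3]
  ]
}}

```text
t: 24.35
tcp_pos: [0.5763, 0.1358, 0.0804]
tool_rot: [0.862, 0.507, -0.001, -0.0]
force: [-0.1, 0.6, -0.1]
finger_gap: 0.493
gripper_force: 30.8
```

```bash
python3 - <<'E'
from h import *
info(.5772,.1362,.0288)
d,c=wrist("w7");circ(c,.5772,.1362,.009,.016,.046)
d=manip.snapshot("top");c=cloud(d);circ(c,.5783,-.1423,.045,.052,.024)
a=d["image"][140:260,320:480,::-1];b=load("w7")["image"][100:340,160:480,::-1]
cv2.imwrite("pics/t7.png",np.vstack([cv2.resize(a,(400,300)),cv2.resize(b,(400,300))]))
E
```

```text
t 24.35 tcp [0.5763 0.1358 0.0804] yaw(y) -29.11 tilt [-0.08 -0.01] F [-0.1  0.6 -0.1] gap 0.493 gf 30.8 q6 0.55
tool shift mm [ 0.8  0.7 51.6]
circle [0.577  0.1364 0.042 ] mean [0.5832 0.147 ] 8026 z 0.0122
circle [ 0.5792 -0.1426  0.022 ] mean [ 0.5788 -0.1425] 312 z 0.049
```

View pics/t7.png

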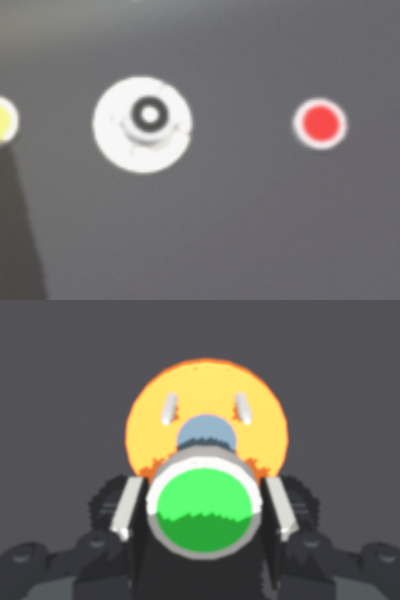

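The white stack is complete, with its top at z 0.049 and centred within 1 mm. The green filter is centred over the orange carrier with the pillars symmetric, so I'll lower it.

>>> {"method": "drive_tool", "body": {
  "plan": [
    [0.0008, 0.0005, 0.01, 0, 0, 0, -0.3],
    [0, 0, 0.012, 0, 0, 0, -0.3],
    [0, 0, 0.012, 0, 0, 0, -0.3],
    [0, 0, 0.008, 0, 0, 0, -0.3],
    [0, 0, 0.004, 0, 0, 0, -0.3],
    [0, 0, 0, 0, 0, 0, -0.3],
    [0, 0, 0, 0, 0, 0, -0.3]
  ]
}}

```text
t: 25.15
tcp_pos: [0.5777, 0.1372, 0.0348]
tool_rot: [0.862, 0.507, 0.0, 0.0]
force: [0.5, -0.1, -0.2]
finger_gap: 0.493
gripper_force: 30.8
```

```bash
python3 - <<'E'
from h import *
info(.5771,.1363,.029)
E
```

```text
t 25.15 tcp [0.5777 0.1372 0.0348] yaw(y) -29.03 tilt [0.01 0.  ] F [ 0.5 -0.1 -0.2] gap 0.493 gf 30.8 q6 0.55
tool shift mm [-1.1 -0.   5.8]
```

>>> {"method": "drive_tool", "body": {
  "plan": [
    [-0.001, 0, 0.003, 0, 0, 0, -0.3],
    [0, 0, 0.0025, 0, 0, 0, -0.3],
    [0, 0, 0, 0, 0, 0, -0.3],
    [0, 0, 0, 0, 0, 0, -0.3],
    [0, 0, 0, 0, 0, 0, -0.3]
  ]
}}

```text
t: 25.65
tcp_pos: [0.5771, 0.1363, 0.0294]
tool_rot: [0.862, 0.507, 0.0, 0.0]
force: [-0.3, 0.3, 0.3]
finger_gap: 0.495
gripper_force: 30.8
```

>>> {"method": "drive_tool", "body": {
  "plan": [
    [0, 0, 0, 0, 0, 0, 0.1],
    [0, 0, 0, 0, 0, 0, 0.25],
    [0, 0, 0, 0, 0, 0, 0.25],
    [0, 0, -0.01, 0, 0, 0, 0.25],
    [0, 0, -0.03, 0, 0, 0, 0.25],
    [0, 0, -0.035, 0, 0, 0, 0.25],
    [-0.0313, 0.0176, 0, 0, 0, 0, 0.3],
    [-0.0313, 0.0176, 0, 0, 0, 0, 0.3],
    [-0.0313, 0.0176, 0, 0, 0, 0, 0.3],
    [-0.0313, 0.0176, 0, 0, 0, 0, 0.3]
  ]
}}

```text
t: 26.65
tcp_pos: [0.578, -0.0085, 0.1054]
tool_rot: [0.862, 0.508, 0.0, 0.0]
force: [0.4, -0.5, 0.7]
finger_gap: 0.651
gripper_force: 0.0
```

>>> {"method": "drive_tool", "body": {
  "plan": [
    [0, 0, 0, 0, 0, 0, 0.3],
    [0, 0, 0.02, 0, 0, 0, 0.3],
    [0, 0, 0.02, 0, 0, 0, 0.3],
    [0, 0, 0, 0, 0, 0, 0.3],
    [0, 0, 0, 0, 0, 0, 0.3]
  ]
}}

```text
t: 27.15
tcp_pos: [0.5778, -0.0067, 0.0646]
tool_rot: [0.862, 0.508, -0.0, -0.0]
force: [0.8, -0.7, -0.9]
finger_gap: 0.647
gripper_force: 0.0
```

```bash
python3 - <<'E'
from h import *
d,c=wrist("w8");circ(c,.578,-.0073,.008,.02)
info(.578,-.0073,.0162)
for n in("top","scene"):
    c=cloud(manip.snapshot(n));circ(c,.5771,.1363,.0205,.03,.024)
E
```

```text
circle [ 0.5784 -0.0074  0.0224] mean [ 0.5788 -0.0063] 3835 z 0.0123
t 27.20 tcp [ 0.5783 -0.0069  0.0651] yaw(y) -29.00 tilt [ 0.06 -0.01] F [ 0.3  0.1 -0.3] gap 0.650 gf 0.0 q6 0.30
tool shift mm [-0.6 -0.1 48.9]
circle [0. 0. 0.] mean [nan nan] 0 z nan
circle [0.5762 0.1365 0.023 ] mean [0.577  0.1362] 261 z 0.0228h.py:22: RuntimeWarning: Mean of empty slice.
  print("circle",np.round([a,b,rr],4),"mean",q.mean(0).round(4),len(q),"z",np.median(c[m][:,2]).round(4))
  ret = um.true_divide(
  return _methods._mean(a, axis=axis, dtype=dtype,
  ret = ret.dtype.type(ret / rcount)
```

The green filter is seated and centred. The yellow filter is next.

>>> {"method": "drive_tool", "body": {
  "plan": [
    [-0.0005, 0, 0.02, 0, 0, 0, 0.3],
    [0, 0, 0.018, 0, 0, 0, 0.3],
    [0, 0, 0.01, 0, 0, 0, 0.3],
    [0, 0, 0, 0, 0, 0, 0.3],
    [0, 0, 0, 0, 0, 0, 0.0],
    [0, 0, 0, 0, 0, 0, -0.3],
    [0, 0, 0, 0, 0, 0, -0.3],
    [0, 0, 0, 0, 0, 0, -0.3],
    [0, 0, 0, 0, 0, 0, -0.3]
  ]
}}

```text
t: 28.2
tcp_pos: [0.5782, -0.0078, 0.0171]
tool_rot: [0.862, 0.507, 0.001, 0.0]
force: [0.3, -0.3, 3.7]
finger_gap: 0.494
gripper_force: 30.8
```

>>> {"method": "drive_tool", "body": {
  "plan": [
    [0, 0, -0.01, 0, 0, 0, -0.3],
    [0, 0, -0.04, 0, 0, 0, -0.3],
    [0, 0, -0.035, 0, 0, 0, -0.3],
    [0.0313, -0.0175, 0, 0, 0, 0, -0.3],
    [0.0313, -0.0175, 0, 0, 0, 0, -0.3],
    [0.0313, -0.0175, 0, 0, 0, 0, -0.3],
    [0.0313, -0.0175, 0, 0, 0, 0, -0.3],
    [0, 0, 0, 0, 0, 0, -0.3],
    [0, 0, 0, 0, 0, 0, -0.3],
    [0, 0, 0, 0, 0, 0, -0.3]
  ]
}}

```text
t: 29.2
tcp_pos: [0.5771, 0.1349, 0.1015]
tool_rot: [0.862, 0.507, -0.0, 0.0]
force: [-0.5, -0.4, -0.5]
finger_gap: 0.496
gripper_force: 30.8
```

```bash
python3 - <<'E'
from h import *
info(.5771,.1363,.041)
E
```

```text
t 29.20 tcp [0.5771 0.1349 0.1015] yaw(y) -29.05 tilt [-0.01 -0.02] F [-0.5 -0.4 -0.5] gap 0.496 gf 30.8 q6 0.55
tool shift mm [ 1.2 -0.7 60.5]
```

Final z is 0.0171 + 0.024 = 0.0411.

>>> {"method": "drive_tool", "body": {
  "plan": [
    [0.001, -0.0005, 0.012, 0, 0, 0, -0.3],
    [0, 0, 0.012, 0, 0, 0, -0.3],
    [0, 0, 0.012, 0, 0, 0, -0.3],
    [0, 0, 0.01, 0, 0, 0, -0.3],
    [0, 0, 0.006, 0, 0, 0, -0.3],
    [0, 0, 0.003, 0, 0, 0, -0.3],
    [0, 0, 0, 0, 0, 0, -0.3],
    [0, 0, 0, 0, 0, 0, -0.3]
  ]
}}

```text
t: 30.0
tcp_pos: [0.5775, 0.1369, 0.0465]
tool_rot: [0.862, 0.507, 0.0, 0.0]
force: [0.2, 0.2, 0.3]
finger_gap: 0.495
gripper_force: 30.8
```

```bash
python3 - <<'E'
from h import *
info(.5771,.1363,.041)
E
```

```text
t 30.00 tcp [0.5775 0.1369 0.0465] yaw(y) -29.02 tilt [0.04 0.  ] F [0.2 0.2 0.3] gap 0.495 gf 30.8 q6 0.55
tool shift mm [-0.7 -0.1  5.5]
```

>>> {"method": "drive_tool", "body": {
  "plan": [
    [-0.0005, 0, 0.003, 0, 0, 0, -0.3],
    [0, 0, 0.002, 0, 0, 0, -0.3],
    [0, 0, 0, 0, 0, 0, -0.3],
    [0, 0, 0, 0, 0, 0, -0.3],
    [0, 0, 0, 0, 0, 0, -0.3]
  ]
}}

```text
t: 30.5
tcp_pos: [0.577, 0.1364, 0.0414]
tool_rot: [0.862, 0.507, 0.0, 0.0]
force: [-1.1, -0.2, -1.4]
finger_gap: 0.489
gripper_force: 30.8
```

>>> {"method": "drive_tool", "body": {
  "plan": [
    [0, 0, 0, 0, 0, 0, 0.1],
    [0, 0, 0, 0, 0, 0, 0.25],
    [0, 0, 0, 0, 0, 0, 0.25],
    [0, 0, -0.01, 0, 0, 0, 0.25],
    [0, 0, -0.03, 0, 0, 0, 0.25],
    [0, 0, -0.04, 0, 0, 0, 0.25],
    [0, 0, -0.04, 0, 0, 0, 0.25],
    [0, 0, -0.04, 0, 0, 0, 0.25]
  ]
}}

```text
t: 31.3
tcp_pos: [0.5767, 0.1364, 0.2035]
tool_rot: [0.862, 0.507, 0.0, 0.0]
force: [0.8, 0.6, -0.0]
finger_gap: 0.625
gripper_force: 0.0
```

>>> {"method": "drive_tool", "body": {
  "plan": [
    [0.04, 0, -0.01, 0, 0, 0, 0.25],
    [0.04, 0, -0.01, 0, 0, 0, 0.25],
    [0.04, 0, -0.01, 0, 0, 0, 0.25],
    [0.04, 0, 0, 0, 0, 0, 0.25],
    [0.04, 0, 0, 0, 0, 0, 0.25],
    [0.04, 0, 0, 0, 0, 0, 0.25],
    [0, 0, 0, 0, 0, 0, 0.25],
    [0, 0, 0, 0, 0, 0, 0.25],
    [0, 0, 0, 0, 0, 0, 0.25],
    [0, 0, 0, 0, 0, 0, 0.25]
  ]
}}

```text
t: 32.3
tcp_pos: [0.6931, 0.3447, 0.2318]
tool_rot: [0.862, 0.507, -0.0, 0.0]
force: [-0.6, -1.9, -0.2]
finger_gap: 0.62
gripper_force: 0.0
```

```bash
python3 - <<'E'
from h import *
for n in("top","scene"):
    d=manip.snapshot(n);c=cloud(d);cv2.imwrite(f"pics/{n}9.png",d["image"][:,:,::-1])
    for p in((.5771,.1363,.033),(.5785,-.1423,.045)):
        try: circ(c,*p,p[2]+.008,.024)
        except Exception as e: print(e)
info(.5,.1,.1)
E
```

```text
circle [0.5765 0.1368 0.0221] mean [0.5765 0.1367] 306 z 0.0371
circle [ 0.579  -0.1426  0.0219] mean [ 0.5786 -0.1423] 316 z 0.0487
circle [0.5769 0.1382 0.0227] mean [0.5771 0.138 ] 278 z 0.0348
circle [ 0.5788 -0.1422  0.0224] mean [ 0.5791 -0.1415] 196 z 0.0465
t 32.40 tcp [0.6934 0.3449 0.2319] yaw(y) -29.11 tilt [ 0.   -0.01] F [ 0.6 -0.2  0.1] gap 0.629 gf 0.0 q6 0.83
tool shift mm [-308.   -49.8  132. ]
```

View pics/scene9.png

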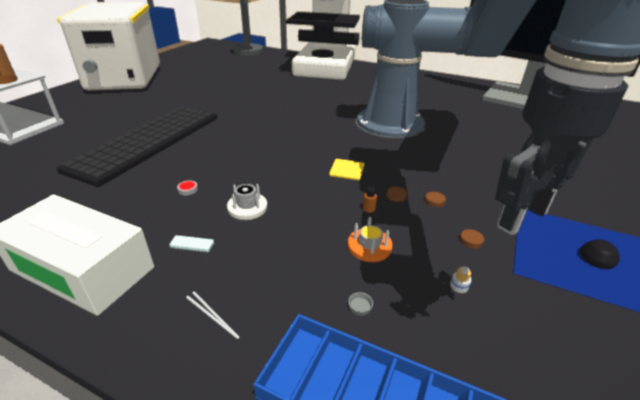

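View pics/top9.png

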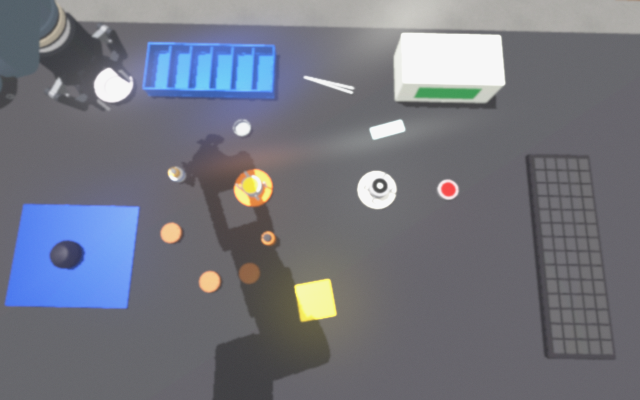

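Both stacks are complete and level: the stop is on top at (380,187) and yellow on top at (253,187). Red (448,189), bottle (268,239) and objective (177,174) haven't moved, and the arm is clear of everything.

```bash
python3 -c "
from station import manip
print(manip.sign_off())"
```

```text
the job is handed in; nothing more can be done
None
```

Job handed in at about 32 s: the white carrier holds diffuser, blue filter and stop, the orange one holds green then yellow, both stacks measured level and centred to about 2 mm, and the red filter, oil bottle and objective are where they started; sign-off gave no verdict.

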